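# Lock the lens tray down for transport

## Robot

A 6-joint arm with a two-finger parallel gripper is mounted at the origin on the work surface. World frame = base frame: x ahead of the robot, y to its left, z up, the work surface at z = 0. Lengths are in m, angles in degrees, forces in N, time in s.
With the tool pointing down it reaches from about 0.275 to 0.825 m from the base axis. Payload 5.2 kg.
Tool frame: the origin (TCP) lies at the very end of the fingers, on their centre line; the grasp point (between the pads) lies 19 mm behind it; z points along the fingers, x is the direction in which the jaws open and shut, and the axes are right-handed (so a half turn about z gives the same grasp; the last joint's range is limited). The gripper opens to 93 mm and grips with 3 to 60 N. Pads are 15 mm wide; open, the fingers measure 128 mm over their backs; the gripper's body (75 mm by 188 mm) begins 65 mm behind the grasp point.
Start: joints at [61.891, 14.817, 87.949, -0, 77.235, -11.62], TCP at [0.156, 0.527, 0.219] pointing down, gripper open.
Joint ranges: [-179.93, 179.93], [-52.35, 119.4], [10.71, 147.94], [-69.91, 249.91], [12.55, 155.21], [-178.61, 178.61]. Speed limits (degrees/s): [147.25, 147.25, 180, 180, 180, 180].

## Interface

Orientations are given as [roll, pitch, yaw] about the fixed x, y, z axes, in that order (R = Rz(yaw) Ry(pitch) Rx(roll)).
In Python, from plant import sense, snapshot, camera_info, order gives the robot as it stands.
- The arm moves only by the tool carry_out, never from a script. Its arguments are lists of equal length, an entry for each row: "slide": the shift along the tool's x, y, z in cm, a list of three; "turn": the turn about the tool's z in rad. In form: {"slide": [[tx, ty, tz], ...], "turn": [turn, ...]}. A call has 1 to 12 rows; each row is the pose to reach, as a shift and turn from the pose measured when the call began, along the tool's axes at that moment; what a row does not reach only later rows make up. A row lasts 1/8 s, in which the tool goes at most 62.5 mm and 10.7 degrees, less where a joint would pass 70% of its speed; a pose out of reach is approached as far as the arm can. A call with a gripper value outside its range is refused whole. "gripper" is the gripper command: -1 is fully open, 1 is shut, values between are in proportion, set as the call begins (left out, the last holds). The fingers move at their own pace and stop on an object; "grip_force" is the grip in N (left out, the last holds). Time passes only in rows, so rows that repeat a pose let the fingers close. It gives the time, the measured TCP pose, the force and the opening at its end, in the units of the state.
- sense(): the state, without advancing time (a new reading comes with each control period).
- snapshot(name): name is "side" or "top" or "wrist"; returns the picture (384x512x3 uint8, red, green, blue); there is no depth.
- camera_info(name): a dict with "camera_matrix" (3x3 intrinsics, pixels), "k1" (the pictures are not rectified: a ray, as slopes to the right and down, at radius r is drawn at 1 + k1 r^2 times it, then the intrinsics apply), "origin" and "rotation" of the camera in the world; the wrist camera has in their place "T_tool_cam" (4x4, takes a point from camera to tool coordinates, whose origin is the TCP and whose axes are the tool frame's). Camera axes: x right, y down, z forward; pixel columns grow to the right and rows downward; lengths in m; the calibration is good to about 2 mm. A picture is of the moment at which its call begins: read the wrist's pose just before it. camera_info takes no time and is no camera call.
- order.finish_job(): hands the job in, once; it reports no verdict.
The state is a dict: "time": time; "joint_positions": joint angles; "qd": joint speeds; "tau": joint torques, N m; "tool_pos": TCP position; "ee_rot": TCP orientation; "wrist_force": force on the tool from outside, world axes, zero at the start; "moment": the same for the moment, N m; "grip_width": finger opening in m.
Only numpy, scipy, OpenCV 4.12 (cv2) and the standard library are available. Lean on these libraries where they do the work, as an engineer would, in place of code of your own. Each camera call takes 0.05 s, during which the arm holds its last target. There are 200 camera calls.

## Task

Make the orange lens tray safe for moving the cart: swing the blue keeper bar over the tray and press its free end down until it snaps home past the sprung ball of the catch, and only then slide the red transport lock all the way to its end stop, across the bar. The height of the catch has been re-set by hand, so feel for the snap, let go to see that the ball holds the bar before you touch the lock, and do not force the bar once it is down. Leave the tray, the glass in it and everything else on the cart where they are.

Things in the scene. Friction and masses are not known exactly. Their poses are not given: they have to be found in the camera images.
- fixture: grey base plate 200 (x) x 350 (y) x 12, fixed to the cart; origin at the centre of its underside. Its z is up. The keeper bar's hinge is at its +y end, the catch at its -y end. Everything below is given in this frame. The plate may be turned about z.
- keeper (a joint): angle of the blue keeper bar, rad: near 0 shut (level over the tray, pointing to the plate's -y), pi/2 upright, up to 2.2 swung out. Stiff hinge: it stays where left. Straight bar 16 wide (x), 10 thick, 230 from hinge to tip; pinch it across its width or push it. Where it rests when home depends on the catch's height setting: anywhere from -0.07 to +0.08 rad
- keeper_hinge (a point): point on the hinge axis at the bar's mid width, fixed at x 0, y +130, z 80 of the fixture; the hinge axis is the fixture's x. The hinge fork beside it is 40 wide (x), top at z 90
- keeper_tip (a point): centre of the round steel cross nose (12 thick, no wider than the bar) at the bar's free end, 230 from the hinge
- keeper_pad (a point): centre of the yellow patch on the bar's top face (32 long, 180 from the hinge, 5 above the bar's mid-plane): the place to press the bar home. z of this point is square to the bar's top face. To pinch the bar take it 195 to 220 from the hinge, or its tip meets the palm; beside the lowered bar there is room for a finger, 30 mm to the lock's bolt or more
- catch: steel catch post; origin at fixture x 0, y -128, z 12. In it a head (26 wide, front face at y -115, top z 106 to 138) with a ledge for the bar's nose and, above it, a sprung brass ball. The nose must pass the ball: some 10 N at the patch, a snap, then hard. The head was re-set anywhere within 32 of height (ledge top z 59 to 91) and this is not measured: find it by feel
- lock (a joint): travel of the transport lock, m: 0 = bolt fully drawn back, 0.072 = end stop, bolt across the bar. It slides level towards the fixture's -x on an arm of the catch head, stays where it is left (friction about 2 N). The bolt clears the bar only when the bar is home in the catch; otherwise it butts against the bar
- tray: orange plastic lens tray 130 x 130 x 35 with four compartments, lying loose between low stops on the plate; origin at the centre of its underside, at x 0, y +10, z 12 of the fixture
- binoculars: bystander: a pair of navy field binoculars lying flat, 140 x 130 x 60; origin at the centre of its underside
- lamp_base: bystander: grey enamel lamp base, round, 130 across, 100 tall, with a black rocker switch on its side; origin at the centre of its underside
- spindle: bystander: brass focusing spindle lying on the cart, 90 long, 18 thick; origin at the centre of its underside
- screwdriver: bystander: screwdriver, 150 long; origin at the centre of its underside
- eyepiece: bystander: black eyepiece standing, 38 across, 30 tall; origin at the centre of its underside
- cup: bystander: blue cup, 68 across, 80 tall; origin at the centre of its underside
- prism: bystander: clear glass prism cube, 28, in one compartment of the tray; origin at the centre of its underside
- lens: bystander: greenish glass lens disc, 40 across, 9 thick, in another compartment of the tray; origin at the centre of its underside
- lock_zero (a point): fixed point, fixture x 105, y -82, z 140: the red lock grip, a block 14 (x) x 24 (y) x 45 tall, stands at this x minus the travel. Grip it across x at this height: the grip's top is at z 133 to 166 depending on the head's height, the carriage under it (24 x 22) ends 45 lower. A steel bolt 10 x 10 sticks out 43 from the carriage towards -x

How it is judged:
By the outcome, as a careful person would: the job done as asked, in the order asked, and still so for the second after the job is handed in, with the robot touching nothing.
It also fails if it takes over 72 s, if anything falls off the work surface, if the arm or the gripper's body presses on something with over 40 N, if the wrist force passes 120 N, or if a joint passes its speed limit or range.

## Working session

There is one attempt and no reset: what is moved stays moved. The work goes in short steps, Python scripts to look and compute and a tool call to move; the robot and the scene stay as the last step left them, time stands still between calls to the robot, and variables do not carry over. Pictures are saved under pics/ and viewed, about 8 in all and at most 12, crops included, and the job is handed in when it is done.

Besides the shell and the picture viewer there is one more tool, called by a JSON object that holds its "method" and its "body", one argument or row to a line. carry_out: Moves the arm, as the interface text tells. Its arguments: {"type":"object","properties":{"slide":{"type":"array"},"turn":{"type":"array"},"gripper":{"type":"number"},"grip_force":{"type":"number"}},"required":["slide","turn"]}

```bash
ls; mkdir -p pics; cat > h.py <<'E'
import numpy as np,cv2
from plant import sense,snapshot,camera_info,order
E
python3 - <<'E'
from h import *
s=sense();print({k:np.round(v,3).tolist() for k,v in s.items()})
for n in("top","side","wrist"):
    i=snapshot(n);cv2.imwrite(f"pics/{n}0.png",i[:,:,::-1]);print(n,camera_info(n))
a=[cv2.imread(f"pics/{n}0.png") for n in("top","side")]
cv2.imwrite("pics/both.png",np.hstack(a)[:, :])
E
```

```text
pics
{'time': 0.0, 'joint_positions': [61.888, 14.859, 88.01, 0.003, 77.234, -11.618], 'qd': [-0.034, 0.055, -0.063, 0.034, -0.004, -0.011], 'tau': [-0.0, -43.73, -28.4, 0.072, 0.041, -0.0], 'tool_pos': [0.156, 0.527, 0.218], 'ee_rot': [-179.976, 0.101, 73.505], 'wrist_force': [0.143, 0.379, -0.643], 'moment': [-0.062, -0.03, -0.051], 'grip_width': 0.093}
top {'camera_matrix': array([[365.43435665,   0.        , 250.22701808],
       [  0.        , 365.43435665, 191.97355179],
       [  0.        ,   0.        ,   1.        ]]), 'k1': 0.010026173577422288, 'origin': array([ 4.91627704e-01, -4.33728262e-04,  1.18502295e+00]), 'rotation': array([-174.92301761,    0.59597358,  -90.8258275 ])}
side {'camera_matrix': array([[496.32265114,   0.        , 256.60965306],
       [  0.        , 496.32265114, 189.7633063 ],
       [  0.        ,   0.        ,   1.        ]]), 'k1': -0.06309880504002507, 'origin': array([0.51591003, 0.96349413, 1.22604771]), 'rotation': array([-138.1954976 ,   -0.64257068, -174.2405651 ])}
wrist {'camera_matrix': array([[265.07987794,   0.        , 256.50994906],
       [  0.        , 265.07987794, 193.25398052],
       [  0.        ,   0.        ,   1.        ]]), 'k1': -0.04141092274661045, 'T_tool_cam': array([[ 9.99998812e-01, -2.50304079e-04, -1.52119787e-03,
         4.27741990e-04],
       [ 6.98242361e-04,  9.53258666e-01,  3.02154643e-01,
        -8.53474337e-02],
       [ 1.37446451e-03, -3.02155346e-01,  9.53257708e-01,
        -1.65889444e-01],
       [ 0.00000000e+00,  0.00000000e+00,  0.00000000e+00,
         1.00000000e+00]])}
```

View pics/top0.png

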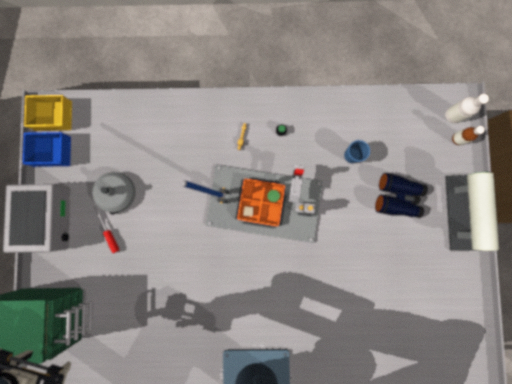

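View pics/side0.png

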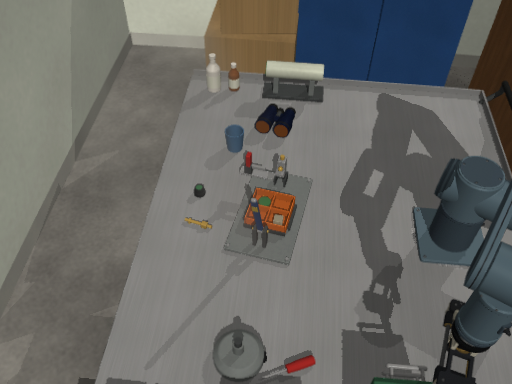

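The top view shows the plate (corners about (213,165), (322,185), (316,242), (206,226)) and the bar swung out past upright, with its tip at (185,184). The red grip is at (299,172) and the catch near (305,208). Next I'll enlarge the crop to fix the plate pose.

```bash
cat >> h.py <<'E'
from scipy.spatial.transform import Rotation as R
def cam(n,s=None):
    c=camera_info(n);K=c["camera_matrix"];k=c["k1"]
    if n=="wrist":
        s=s or sense();T=c["T_tool_cam"];Rt=R.from_euler("xyz",s["ee_rot"],degrees=True).as_matrix()
        return K,k,np.array(s["tool_pos"])+Rt@T[:3,3],Rt@T[:3,:3]
    return K,k,c["origin"],R.from_euler("xyz",c["rotation"],degrees=True).as_matrix()
def ray(C,uv):
    K,k,o,Rm=C;d=(np.array(uv,float)-K[:2,2])/[K[0,0],K[1,1]];p=d.copy()
    for _ in range(20):p=d/(1+k*(p@p))
    return o,Rm@np.r_[p,1]
def onz(C,uv,z):
    o,d=ray(C,uv);return o+d*(z-o[2])/d[2]
def proj(C,P):
    K,k,o,Rm=C;q=Rm.T@(np.array(P)-o);p=q[:2]/q[2];p=p*(1+k*(p@p));return p*[K[0,0],K[1,1]]+K[:2,2]
def tri(C1,u1,C2,u2):
    o1,d1=ray(C1,u1);o2,d2=ray(C2,u2);t=np.linalg.lstsq(np.c_[d1,-d2],o2-o1,rcond=None)[0]
    a,b=o1+t[0]*d1,o2+t[1]*d2;return (a+b)/2,np.linalg.norm(a-b)
E
python3 - <<'E'
from h import *
a=cv2.imread("pics/top0.png")[150:260,170:340];b=cv2.imread("pics/side0.png")[140:270,210:320]
cv2.imwrite("pics/c.png",np.vstack([cv2.resize(a,(680,440),interpolation=2)])); cv2.imwrite("pics/d.png",cv2.resize(b,None,fx=4.5,fy=4.5,interpolation=2))
C=cam("top");c=[onz(C,p,.012) for p in[(213,165),(322,185),(316,242),(206,226)]]
print(np.round(c,3),[np.linalg.norm(c[i]-c[i-1]).round(3) for i in range(4)])
E
```

```text
[[ 0.686  0.13   0.012]
 [ 0.615 -0.221  0.012]
 [ 0.433 -0.196  0.012]
 [ 0.489  0.153  0.012]] [np.float64(0.198), np.float64(0.358), np.float64(0.183), np.float64(0.354)]
```

View pics/c.png

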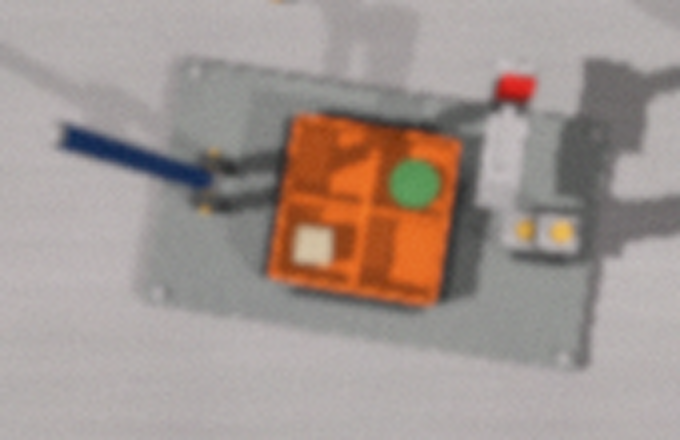

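The crop gives the plate corners at (178,58), (608,125), (588,368) and (138,298). The bar tip is at (62,135) and the red grip top at (515,88).

```bash
cat > m.py <<'E'
from h import *
C=cam("top");px=lambda p:(np.array(p)+.5)/4-.5+[170,150]
c=np.array([onz(C,px(p),.012)[:2] for p in[(178,58),(608,125),(588,368),(138,298)]])
print(c.round(3),[np.linalg.norm(c[i]-c[i-1]).round(3) for i in range(4)])
F=np.array([[.1,.175],[.1,-.175],[-.1,-.175],[-.1,.175]])
U,_,Vt=np.linalg.svd((F).T@(c-c.mean(0)));Rm=(U@Vt).T;yaw=np.arctan2(Rm[1,0],Rm[0,0]);o=c.mean(0)
print("origin",o.round(4),"yaw",np.degrees(yaw).round(2))
def W(p):return np.r_[Rm@np.array(p[:2])+o,p[2]]
for n,p in dict(hinge=(0,.13,.08),tray=(0,.01,.047),catch=(0,-.128,.122),lock=(.105,-.082,.15)).items():print(n,W(p).round(3),((proj(C,W(p))-[170,150]+.5)*4-.5).round(0), proj(cam("side"),W(p)).round(1))
for a in(1.8,1.9,2.,2.1,2.2):
    p=(0,.13-.236*np.cos(a),.08+.236*np.sin(a));print(a,W(p).round(3),((proj(C,W(p))-[170,150]+.5)*4-.5).round(0),proj(cam("side"),W(p)).round(1))
s=sense();Cw=cam("wrist",s)
E
python3 m.py
```

```text
[[ 0.689  0.126]
 [ 0.628 -0.22 ]
 [ 0.434 -0.198]
 [ 0.495  0.159]] [np.float64(0.196), np.float64(0.352), np.float64(0.195), np.float64(0.363)]
origin [ 0.5616 -0.0333] yaw -9.34
hinge [0.583 0.095 0.08 ] [210. 181.] [259.3 229.5]
tray [ 0.563 -0.023  0.047] [366. 207.] [269.1 206.2]
catch [ 0.541 -0.16   0.122] [556. 228.] [280.5 158.7]
lock [ 0.652 -0.131  0.15 ] [517.  71.] [244.5 155.8]
1.8 [0.591 0.148 0.31 ] [ 89. 137.] [255.2 189.8]
1.9 [0.595 0.17  0.303] [ 54. 133.] [252.7 198.2]
2.0 [0.599 0.192 0.295] [ 22. 129.] [250.3 207.1]
2.1 [0.602 0.213 0.284] [ -7. 126.] [248.  216.4]
2.2 [0.605 0.232 0.271] [-33. 124.] [245.8 225.8]
```

View pics/d.png

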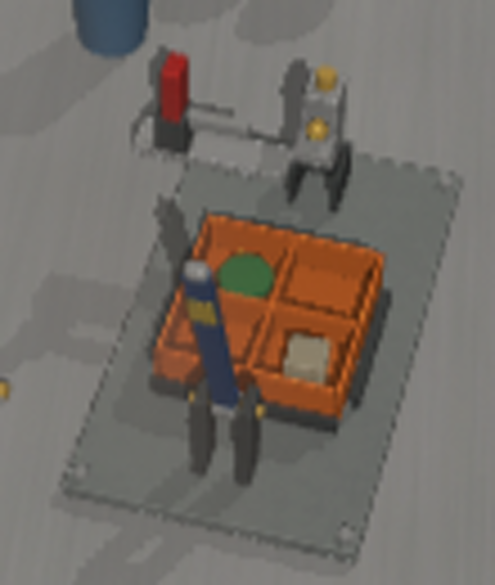

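```bash
cat >> h.py <<'E'
O=np.array([.5616,-.0333,0]);YAW=-9.34
RF=R.from_euler("z",YAW,degrees=True).as_matrix()
W=lambda p:RF@np.array(p)+O
Fx=lambda p:RF.T@(np.array(p)-O)
def plan(*P):
    s=sense();Rt=R.from_euler("xyz",s["ee_rot"],degrees=True).as_matrix()
    print("t",round(s["time"],2),"tcp fixture mm",(1e3*Fx(s["tool_pos"])).round(1),"F",(RF.T@s["wrist_force"]).round(1),"w",round(s["grip_width"],4),"turn",round(np.radians(s["ee_rot"][2]-YAW),3))
    for p in P:print(p,"->",(100*Rt.T@(W(p)-s["tool_pos"])).round(2))
E
python3 -c "
from h import *
plan((0,.27,.28),(0,.24,.25))"
```

```text
t 0.15 tcp fixture mm [-491.3  487.1  218. ] F [-0.3  0.1 -0.1] w 0.0929 turn 1.446
(0, 0.27, 0.28) -> [-15.43  51.44  -6.19]
(0, 0.24, 0.25) -> [-18.41  51.82  -3.19]
```

{"method": "carry_out", "body": {
  "slide": [
    [0,0,-3],
    [0,2,-6.2],
    [-1,6,-6.2],
    [-2.5,11,-6.2],
    [-4.5,16,-6.2],
    [-6,21,-6.2],
    [-8,26,-6.2],
    [-9.5,31,-6.2],
    [-11,36,-6.2],
    [-12.5,41,-6.2],
    [-14,46,-6.2],
    [-15.4,51.4,-6.2]
  ],
  "turn": [0,0.1,0.24,0.38,0.52,0.66,0.8,0.94,1.08,1.2,1.33,1.446],
  "gripper": 1,
  "grip_force": 20
}}

```text
time: 1.65
tool_pos: [0.6061, 0.2325, 0.2798]
ee_rot: [179.9, 0.1, -9.6]
wrist_force: [-0.0, 0.6, -0.4]
grip_width: 0.0005
```

```bash
python3 -c "
from h import *
plan((0,.27,.28),(0,.24,.25))
s=sense();cv2.imwrite('pics/w1.png',snapshot('wrist')[:,:,::-1])
C=cam('wrist',s)
for n,p in dict(hinge=(0,.13,.08),tip=(0,.2,.3),catch=(0,-.115,.12),lock=(.105,-.082,.15),c=(-.1,-.175,.012)).items():print(n,proj(C,W(p)).round())"
```

```text
t 1.65 tcp fixture mm [  0.8 269.5 279.8] F [-0.1  0.6 -0.4] w 0.0005 turn -0.004
(0, 0.27, 0.28) -> [-0.08 -0.05 -0.02]
(0, 0.24, 0.25) -> [-0.07  2.95  2.99]
hinge [257. 258.]
tip [257. 339.]
catch [258. 392.]
lock [323. 396.]
c [212. 362.]
```

View pics/w1.png

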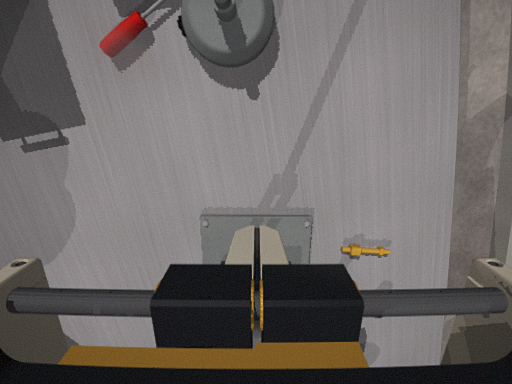

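The wrist view shows the plate's +y edge, with corners at (203,215) and (311,215) and screws at (207,223) and (306,223). I'll use these corners to check the pose.

```bash
python3 -c "
from h import *
C=cam('wrist')
for p in((203,215),(311,215)):print((1e3*Fx(onz(C,p,.012))).round(1))
plan((0,.25,.25),(0,.22,.25))
for a in(1.9,1.7,1.57,1.4,1.2,1.0,.8,.6,.45,.3):
  r=.185;c=[0,.13-r*np.cos(a)+.005*np.sin(a)+.0075,.08+r*np.sin(a)+.005*np.cos(a)];print(a,(np.array(c)*1e3).round())
"
```

```text
[-88.5 173.   12. ]
[101.8 170.2  12. ]
t 1.7 tcp fixture mm [  7.2 265.5 278.3] F [ 3.5 -1.4 -0.4] w 0.0007 turn -0.013
(0, 0.25, 0.25) -> [-0.71  1.55  2.84]
(0, 0.22, 0.25) -> [-0.67  4.55  2.85]
1.9 [  0. 202. 253.]
1.7 [  0. 166. 263.]
1.57 [  0. 142. 265.]
1.4 [  0. 111. 263.]
1.2 [  0.  75. 254.]
1.0 [  0.  42. 238.]
0.8 [  0.  12. 216.]
0.6 [  0. -12. 189.]
0.45 [  0. -27. 165.]
0.3 [  0. -38. 139.]
```

{"method": "carry_out", "body": {
  "slide": [
    [-0.7,0.5,1.4],
    [-0.7,1.5,2.8],
    [-0.7,2.5,2.8],
    [-0.7,3.5,2.8],
    [-0.7,4.5,2.8],
    [-0.7,5.5,2.8],
    [-0.7,6.5,2.8],
    [-0.7,6.5,2.8]
  ],
  "turn": [0,0,0,0,0,0,0,0]
}}

```text
time: 2.7
tool_pos: [0.5934, 0.1636, 0.2507]
ee_rot: [179.7, -0.1, -10.2]
wrist_force: [0.1, -0.7, 0.3]
grip_width: 0.0005
```

```bash
python3 -c "
from h import *
plan((0,.142,.25),(0,.111,.25),(0,.075,.24))"
```

```text
t 2.7 tcp fixture mm [ -0.6 199.5 250.7] F [ 0.2 -0.6  0.3] w 0.0005 turn -0.014
(0, 0.142, 0.25) -> [0.14 5.75 0.1 ]
(0, 0.111, 0.25) -> [0.18 8.85 0.11]
(0, 0.075, 0.24) -> [ 0.23 12.44  1.13]
```

{"method": "carry_out", "body": {
  "slide": [
    [0,1,0],
    [0,2,0],
    [0,3,0],
    [0,4,0],
    [0,5,0],
    [0.1,6,0],
    [0.1,7,0],
    [0.1,7,0]
  ],
  "turn": [-0.014,-0.014,-0.014,-0.014,-0.014,-0.014,-0.014,-0.014]
}}

```text
time: 3.7
tool_pos: [0.5819, 0.0935, 0.2508]
ee_rot: [179.7, -0.1, -9.4]
wrist_force: [0.5, -0.4, 0.3]
grip_width: 0.0004
```

```bash
python3 -c "
from h import *
plan((0,.142,.25),(0,.111,.25),(0,.075,.24))
a=[snapshot(n)[:,:,::-1] for n in('side','top')]
cv2.imwrite('pics/s2.png',np.hstack([cv2.resize(a[0][120:280,180:340],(500,500)),cv2.resize(a[1][140:260,170:260],(300,400))[:500] if 0 else cv2.resize(a[1][150:260,170:290],(300,275)).copy() if 0 else np.vstack([cv2.resize(a[1][150:260,170:290],(300,275)),np.zeros((225,300,3),np.uint8)])]))"
```

```text
t 3.7 tcp fixture mm [ -0.5 128.4 250.8] F [ 0.5 -0.3  0.3] w 0.0004 turn -0.001
(0, 0.142, 0.25) -> [ 0.05 -1.36  0.08]
(0, 0.111, 0.25) -> [0.05 1.74 0.09]
(0, 0.075, 0.24) -> [0.06 5.33 1.11]
```

View pics/s2.png

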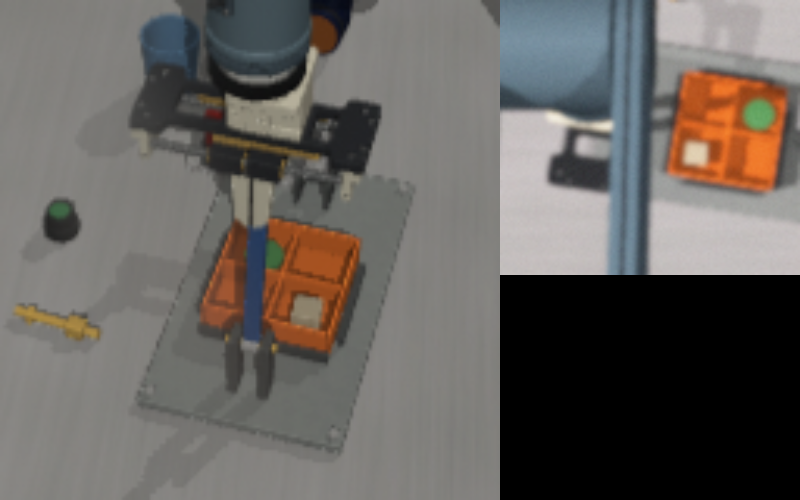

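The side view shows the fingertip pushing the bar, which is now near upright. The tray is undisturbed. I'll continue along the arc.

{"method": "carry_out", "body": {
  "slide": [
    [0,1.6,0],
    [0,3.3,0.2],
    [0,4.95,0.6],
    [0.05,6.6,1.3],
    [0.05,8.15,2.1],
    [0.05,9.55,3.1],
    [0.05,10.9,4.2],
    [0.05,12.2,5.5],
    [0.05,13.25,6.8],
    [0.05,14.2,8.2],
    [0.05,14.95,9.7],
    [0.05,14.95,9.7]
  ],
  "turn": [0,0,0,0,0,0,0,0,0,0,0,0]
}}

```text
time: 5.3
tool_pos: [0.5576, -0.0543, 0.1531]
ee_rot: [179.7, 0.0, -9.4]
wrist_force: [-0.3, -0.5, -0.5]
grip_width: 0.0005
```

```bash
python3 -c "
from h import *
plan()
a=[snapshot(n)[:,:,::-1] for n in('side','wrist')]
cv2.imwrite('pics/s3.png',np.hstack([cv2.resize(a[0][120:280,200:330],(390,480)),a[1][:,120:].copy() if 0 else cv2.resize(a[1],(400,480))]))"
```

```text
t 5.3 tcp fixture mm [ -0.6 -21.4 153.1] F [-0.3 -0.5 -0.5] w 0.0005 turn -0.001
```

View pics/s3.png

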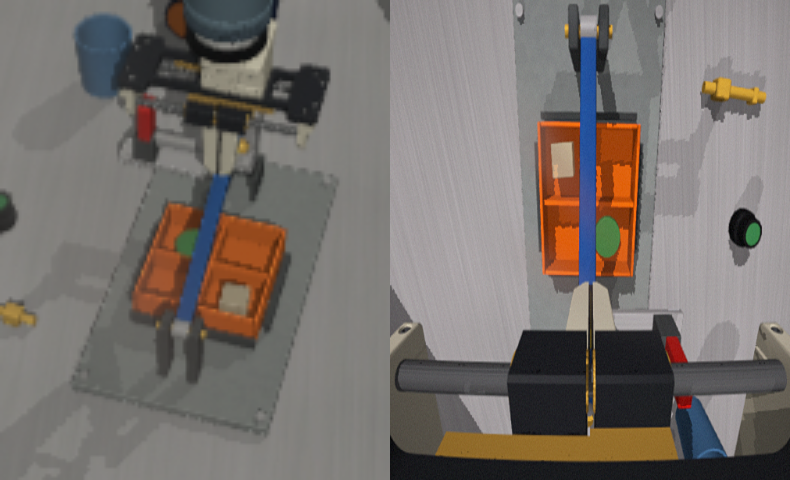

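The bar is now over the tray at about 0.4 rad and the hinge force is small. The lock is untouched on the right. Next I'll lower it until the nose is just above the highest possible ball position.

{"method": "carry_out", "body": {
  "slide": [
    [0.05,0.5,0.7],
    [0.05,0.9,1.5],
    [0.05,1.2,2.3],
    [0.05,1.5,3.0],
    [0.05,1.6,3.3],
    [0.05,1.6,3.3]
  ],
  "turn": [0,0,0,0,0,0]
}}

```text
time: 6.15
tool_pos: [0.5563, -0.0702, 0.1214]
ee_rot: [179.7, -0.1, -9.4]
wrist_force: [0.0, -0.2, 0.4]
grip_width: 0.0004
```

```bash
python3 -c "
from h import *
plan()"
```

```text
t 6.15 tcp fixture mm [  0.7 -37.2 121.4] F [ 0.1 -0.2  0.4] w 0.0004 turn -0.001
```

{"method": "carry_out", "body": {
  "slide": [
    [0,0.1,0.2],
    [0,0.2,0.4],
    [0,0.2,0.4]
  ],
  "turn": [0,0,0]
}}

```text
time: 6.52
tool_pos: [0.5559, -0.0722, 0.1173]
ee_rot: [179.7, -0.1, -9.4]
wrist_force: [-0.1, -0.4, -0.4]
grip_width: 0.0007
```

{"method": "carry_out", "body": {
  "slide": [
    [0,0.1,0.2],
    [0,0.1,0.3],
    [0,0.1,0.3]
  ],
  "turn": [0,0,0]
}}

```text
time: 6.9
tool_pos: [0.5558, -0.0734, 0.1143]
ee_rot: [179.7, -0.1, -9.4]
wrist_force: [-0.3, -0.8, -0.0]
grip_width: 0.0005
```

{"method": "carry_out", "body": {
  "slide": [
    [0,0,0.1],
    [0,0.1,0.25],
    [0,0.1,0.25]
  ],
  "turn": [0,0,0]
}}

```text
time: 7.28
tool_pos: [0.5555, -0.0744, 0.1116]
ee_rot: [179.7, -0.1, -9.4]
wrist_force: [0.1, 0.1, 0.7]
grip_width: 0.0007
```

{"method": "carry_out", "body": {
  "slide": [
    [0,0,0.1],
    [0,0.1,0.25],
    [0,0.1,0.25]
  ],
  "turn": [0,0,0]
}}

```text
time: 7.65
tool_pos: [0.5552, -0.0754, 0.1089]
ee_rot: [179.7, -0.1, -9.4]
wrist_force: [-0.0, -0.3, -0.1]
grip_width: 0.0003
```

{"method": "carry_out", "body": {
  "slide": [
    [0,0,0.1],
    [0,0,0.2],
    [0,0,0.2]
  ],
  "turn": [0,0,0]
}}

```text
time: 8.02
tool_pos: [0.5552, -0.0754, 0.1068]
ee_rot: [179.7, -0.1, -9.4]
wrist_force: [-0.3, 0.8, -0.4]
grip_width: 0.0006
```

{"method": "carry_out", "body": {
  "slide": [
    [0,0,0.1],
    [0,0,0.2],
    [0,0,0.2]
  ],
  "turn": [0,0,0]
}}

```text
time: 8.4
tool_pos: [0.5552, -0.0755, 0.1047]
ee_rot: [179.7, -0.1, -9.4]
wrist_force: [0.2, -0.7, -0.2]
grip_width: 0.0003
```

{"method": "carry_out", "body": {
  "slide": [
    [0,0,0.1],
    [0,0,0.2],
    [0,0,0.2]
  ],
  "turn": [0,0,0]
}}

```text
time: 8.78
tool_pos: [0.5553, -0.0756, 0.1031]
ee_rot: [179.7, -0.1, -9.4]
wrist_force: [-1.0, -0.2, 4.5]
grip_width: 0.0001
```

{"method": "carry_out", "body": {
  "slide": [
    [0,0,0.1],
    [0,0,0.2],
    [0,0,0.2]
  ],
  "turn": [0,0,0]
}}

```text
time: 9.15
tool_pos: [0.5554, -0.0757, 0.1021]
ee_rot: [179.7, -0.1, -9.4]
wrist_force: [-3.2, -0.1, 7.9]
grip_width: 0.0003
```

The ball makes contact at TCP z of about 0.1035, where the force starts to rise.

{"method": "carry_out", "body": {
  "slide": [
    [0,0,0.15],
    [0,0,0.25],
    [0,0,0.25]
  ],
  "turn": [0,0,0]
}}

```text
time: 9.52
tool_pos: [0.5554, -0.0759, 0.1008]
ee_rot: [179.6, -0.2, -9.4]
wrist_force: [-4.4, 0.5, 11.2]
grip_width: 0.0006
```

{"method": "carry_out", "body": {
  "slide": [
    [0,0,0.15],
    [0,0,0.25],
    [0,0,0.25]
  ],
  "turn": [0,0,0]
}}

```text
time: 9.9
tool_pos: [0.5554, -0.076, 0.0998]
ee_rot: [179.6, -0.2, -9.4]
wrist_force: [-3.5, 0.2, 12.1]
grip_width: 0.0008
```

{"method": "carry_out", "body": {
  "slide": [
    [0,0,0.15],
    [0,0,0.25],
    [0,0,0.25]
  ],
  "turn": [0,0,0]
}}

```text
time: 10.28
tool_pos: [0.5553, -0.0761, 0.0986]
ee_rot: [179.6, -0.2, -9.4]
wrist_force: [-4.1, 0.5, 11.3]
grip_width: 0.0006
```

{"method": "carry_out", "body": {
  "slide": [
    [0,0,0.15],
    [0,0,0.25],
    [0,0,0.25]
  ],
  "turn": [0,0,0]
}}

```text
time: 10.65
tool_pos: [0.5553, -0.0762, 0.097]
ee_rot: [179.6, -0.3, -9.4]
wrist_force: [-3.1, -1.2, 6.5]
grip_width: 0.0001
```

{"method": "carry_out", "body": {
  "slide": [
    [0,0,0.1],
    [0,0,0.2],
    [0,0,0.2]
  ],
  "turn": [0,0,0]
}}

```text
time: 11.02
tool_pos: [0.5552, -0.0763, 0.0956]
ee_rot: [179.5, -0.3, -9.4]
wrist_force: [-1.3, 0.4, 6.1]
grip_width: 0.0007
```

{"method": "carry_out", "body": {
  "slide": [
    [0,0,0.1],
    [0,0,0.2],
    [0,0,0.2]
  ],
  "turn": [0,0,0]
}}

```text
time: 11.4
tool_pos: [0.5552, -0.0765, 0.0941]
ee_rot: [179.5, -0.3, -9.3]
wrist_force: [-2.4, -2.1, 5.9]
grip_width: 0.0008
```

{"method": "carry_out", "body": {
  "slide": [
    [0,0,0.1],
    [0,0,0.2],
    [0,0,0.2]
  ],
  "turn": [0,0,0]
}}

```text
time: 11.78
tool_pos: [0.5552, -0.0765, 0.0939]
ee_rot: [179.5, -0.3, -9.3]
wrist_force: [-6.3, 1.1, 14.9]
grip_width: 0.0005
```

The force peaked at about 12 N, fell to 6 N, then turned hard at z 0.0939. That is the snap followed by the ledge, so I'll let go and look.

{"method": "carry_out", "body": {
  "slide": [
    [0,0,-1],
    [0,-0.5,-3],
    [0,-4,-6],
    [0,-10,-9],
    [0,-10,-9],
    [0,-10,-9]
  ],
  "turn": [0,0,0,0,0,0]
}}

```text
time: 12.52
tool_pos: [0.5708, 0.0233, 0.1827]
ee_rot: [179.5, -0.3, -9.2]
wrist_force: [0.3, 0.5, -0.3]
grip_width: 0.0008
```

```bash
python3 -c "
from h import *
plan()
a=[snapshot(n)[:,:,::-1] for n in('side','wrist')]
cv2.imwrite('pics/s4.png',np.hstack([cv2.resize(a[0][130:250,220:320],(400,480),interpolation=2),cv2.resize(a[1],(400,480))]))
cv2.imwrite('pics/side4.png',a[0]);C=cam('side')
for t in(.0,.05,.1,.15):
  p=W((0,.13-.23*np.cos(t),.08+.23*np.sin(t)));q=W((0,.13-.18*np.cos(t),.085+.18*np.sin(t)));f=lambda u:((u-[220,130])*4).round()
  print(t,f(proj(C,p)),f(proj(C,q)))"
```

```text
t 12.53 tcp fixture mm [-1.000e-01  5.740e+01  1.827e+02] F [ 0.2  0.5 -0.3] w 0.0008 turn 0.002
0.0 [231. 176.] [217. 216.]
0.05 [232. 166.] [217. 209.]
0.1 [232. 157.] [217. 202.]
0.15 [233. 148.] [217. 195.]
```

View pics/s4.png

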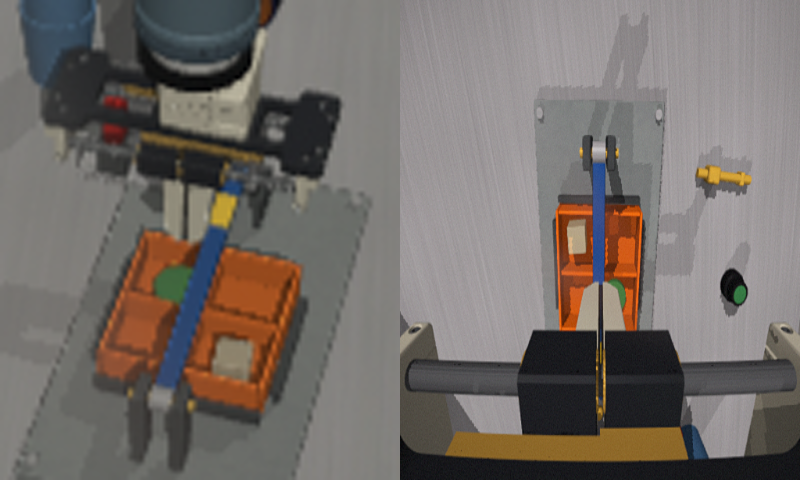

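The patch sits at (223,210), where about 0.045 rad is predicted. The bar therefore stayed down after release; the ball's touch point was at about 0.105 rad. I'll confirm with a light touch.

{"method": "carry_out", "body": {
  "slide": [
    [0,4,1],
    [0,8,2.5],
    [0,10,4.5],
    [0,10,6.5],
    [0,10,7.7],
    [0,10,8.2],
    [0,10,8.2]
  ],
  "turn": [0,0,0,0,0,0,0]
}}

```text
time: 13.5
tool_pos: [0.5542, -0.0772, 0.1008]
ee_rot: [179.5, -0.2, -9.4]
wrist_force: [0.5, -0.3, -0.2]
grip_width: 0.0004
```

{"method": "carry_out", "body": {
  "slide": [
    [0,0,0.2],
    [0,0,0.4],
    [0,0,0.4]
  ],
  "turn": [0,0,0]
}}

```text
time: 13.88
tool_pos: [0.5543, -0.0771, 0.0969]
ee_rot: [179.5, -0.2, -9.3]
wrist_force: [-0.3, 0.4, 0.2]
grip_width: 0.0003
```

{"method": "carry_out", "body": {
  "slide": [
    [0,0,0.1],
    [0,0,0.2],
    [0,0,0.2]
  ],
  "turn": [0,0,0]
}}

```text
time: 14.25
tool_pos: [0.5542, -0.0771, 0.0948]
ee_rot: [179.5, -0.2, -9.3]
wrist_force: [0.4, 0.2, 0.4]
grip_width: 0.0007
```

There is no contact down to 0.0948, so the ball holds the bar down. Now I'll locate the lock grip.

{"method": "carry_out", "body": {
  "slide": [
    [0,0,-3],
    [0,-1,-7],
    [0,-1,-12],
    [0,-1,-14]
  ],
  "turn": [0,0,0,0]
}}

```text
time: 14.75
tool_pos: [0.5568, -0.0661, 0.2382]
ee_rot: [179.4, -0.5, -9.3]
wrist_force: [0.1, -0.1, -0.1]
grip_width: 0.0004
```

```bash
python3 -c "
from h import *
def red(f,box):
    a=cv2.imread(f);h=cv2.cvtColor(a,cv2.COLOR_BGR2HSV);m=((h[...,0]<5)|(h[...,0]>174))&(h[...,1]>150)&(h[...,2]>60)
    x0,y0,x1,y1=box;k=np.zeros_like(m);k[y0:y1,x0:x1]=1;y,x=np.nonzero(m&k);return x,y
x,y=red('pics/top0.png',(280,155,320,190));print(len(x),x.min(),x.max(),y.min(),y.max(),x.mean(),y.mean())
C=cam('top');print((1e3*Fx(onz(C,(x.mean(),y.mean()),.15))).round(1))
x,y=red('pics/side0.png',(230,140,270,175));print(len(x),x.min(),x.max(),y.min(),y.max(),x.mean(),y.mean())
S=cam('side')
for z in(.12,.135,.16):print((1e3*Fx(onz(S,(x.mean(),y.mean()),z))).round(1))
for t in(0,.01):
  for z in (.115,.16):print(t,z,proj(S,W((.105-t,-.082,z))).round(1),proj(C,W((.105-t,-.082,z))).round(1))
plan((.16,-.04,.22),(.16,-.082,.22),(.16,-.082,.135))
"
```

```text
45 294 302 169 174 298.1333333333333 171.7111111111111
[ 92.5 -81.3 150. ]
69 246 251 152 166 248.1304347826087 159.14492753623188
[  98.5 -100.3  120. ]
[ 94.4 -85.7 135. ]
[ 87.5 -61.4 160. ]
0 0.115 [244.6 163.8] [297.5 169.3]
0 0.16 [244.5 153.5] [299.4 166.9]
0.01 0.115 [247.6 164.4] [297.1 172.6]
0.01 0.16 [247.6 154.1] [298.9 170.4]
t 14.75 tcp fixture mm [  0.6 -33.2 238.2] F [ 0.1 -0.1 -0.1] w 0.0004 turn 0.0
(0.16, -0.04, 0.22) -> [15.92  0.67  1.97]
(0.16, -0.082, 0.22) -> [15.92  4.87  2.01]
(0.16, -0.082, 0.135) -> [15.85  4.78 10.51]
```

{"method": "carry_out", "body": {
  "slide": [
    [3.5,1,0],
    [7,2.5,0],
    [10.5,4,0],
    [14,4.9,1.5],
    [14.5,4.9,4],
    [14.5,4.9,7],
    [14.5,4.9,9],
    [14.5,4.9,10.2],
    [14.5,4.9,10.2]
  ],
  "turn": [0,0,0,0,0,0,0,0,0]
}}

```text
time: 15.88
tool_pos: [0.6922, -0.139, 0.1371]
ee_rot: [179.4, -0.4, -9.3]
wrist_force: [0.4, 0.7, 0.1]
grip_width: 0.0004
```

```bash
python3 -c "
from h import *
plan((.12,-.082,.138),(.0575,-.082,.138))
a=[snapshot(n)[:,:,::-1] for n in('side','wrist')]
cv2.imwrite('pics/s5.png',np.hstack([cv2.resize(a[0][130:250,220:320],(400,480),interpolation=2),cv2.resize(a[1],(400,480))]))"
```

```text
t 15.88 tcp fixture mm [146.  -83.1 137.1] F [0.3 0.7 0.1] w 0.0004 turn 0.0
(0.12, -0.082, 0.138) -> [-2.6  -0.11 -0.11]
(0.0575, -0.082, 0.138) -> [-8.85 -0.11 -0.16]
```

View pics/s5.png

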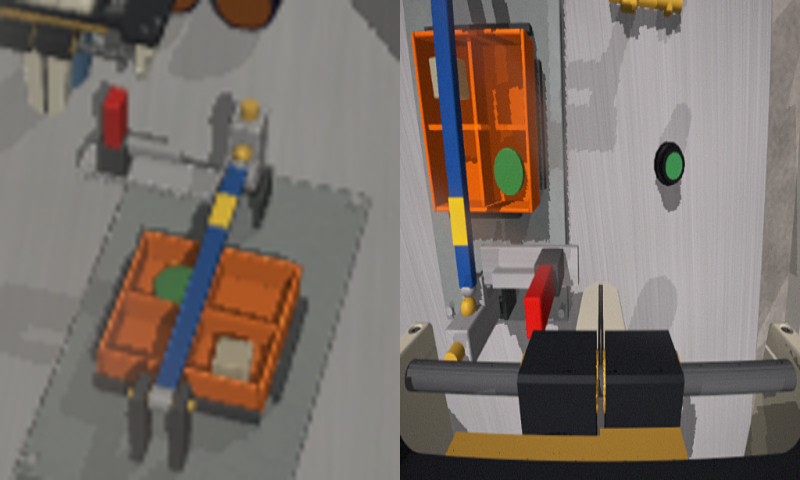

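The side view shows the bar with its nose below the lower brass ball at (242,153) and the patch still at (223,210). The fingers stand clear on the +x side of the red grip. Now I'll push the lock.

{"method": "carry_out", "body": {
  "slide": [
    [-1,-0.1,0],
    [-2,-0.1,0],
    [-3,-0.1,0],
    [-3.7,-0.1,0],
    [-4.4,-0.1,0],
    [-5.1,-0.1,0],
    [-5.1,-0.1,0]
  ],
  "turn": [0,0,0,0,0,0,0]
}}

```text
time: 16.85
tool_pos: [0.6423, -0.13, 0.1385]
ee_rot: [179.4, -0.6, -9.3]
wrist_force: [-0.4, 0.3, 0.4]
grip_width: 0.0005
```

{"method": "carry_out", "body": {
  "slide": [
    [-0.6,0,0],
    [-1.2,0,0],
    [-1.8,0,0],
    [-2.2,0,0],
    [-2.2,0,0]
  ],
  "turn": [0,0,0,0,0]
}}

```text
time: 17.48
tool_pos: [0.6199, -0.1263, 0.1382]
ee_rot: [179.4, -0.5, -9.3]
wrist_force: [0.4, -0.3, 0.2]
grip_width: 0.0005
```

{"method": "carry_out", "body": {
  "slide": [
    [-0.5,0,0],
    [-0.9,0,0],
    [-0.9,0,0]
  ],
  "turn": [0,0,0]
}}

```text
time: 17.85
tool_pos: [0.6104, -0.1248, 0.138]
ee_rot: [179.4, -0.4, -9.3]
wrist_force: [0.1, 0.6, 0.1]
grip_width: 0.0004
```

{"method": "carry_out", "body": {
  "slide": [
    [-0.2,0,0],
    [-0.4,0,0],
    [-0.4,0,0]
  ],
  "turn": [0,0,0]
}}

```text
time: 18.23
tool_pos: [0.6062, -0.1241, 0.1379]
ee_rot: [179.4, -0.4, -9.3]
wrist_force: [1.5, 0.4, 0.5]
grip_width: 0.0005
```

```bash
python3 -c "
from h import *
plan()"
```

```text
t 18.23 tcp fixture mm [ 58.8 -82.3 137.9] F [1.5 0.6 0.5] w 0.0005 turn 0.0
```

{"method": "carry_out", "body": {
  "slide": [
    [-0.2,0,0],
    [-0.3,0,0],
    [-0.3,0,0]
  ],
  "turn": [0,0,0]
}}

```text
time: 18.6
tool_pos: [0.6032, -0.1236, 0.1379]
ee_rot: [179.4, -0.4, -9.3]
wrist_force: [1.2, -0.1, 2.2]
grip_width: 0.0002
```

{"method": "carry_out", "body": {
  "slide": [
    [-0.2,0,0],
    [-0.3,0,0],
    [-0.3,0,0]
  ],
  "turn": [0,0,0]
}}

```text
time: 18.98
tool_pos: [0.6, -0.123, 0.1379]
ee_rot: [179.4, -0.4, -9.3]
wrist_force: [1.6, 1.0, 0.6]
grip_width: 0.0008
```

{"method": "carry_out", "body": {
  "slide": [
    [-0.2,0,0],
    [-0.4,0,0],
    [-0.4,0,0]
  ],
  "turn": [0,0,0]
}}

```text
time: 19.35
tool_pos: [0.5988, -0.1229, 0.1382]
ee_rot: [179.4, -0.8, -9.3]
wrist_force: [11.3, -1.2, -3.7]
grip_width: 0.0005
```

{"method": "carry_out", "body": {
  "slide": [
    [-0.2,0,0],
    [-0.3,0,0],
    [-0.3,0,0]
  ],
  "turn": [0,0,0]
}}

```text
time: 19.73
tool_pos: [0.5988, -0.123, 0.1383]
ee_rot: [179.4, -1.1, -9.4]
wrist_force: [11.5, -0.4, -4.6]
grip_width: 0.0007
```

```bash
python3 -c "
from h import *
plan()
a=[snapshot(n)[:,:,::-1] for n in('side','wrist')]
cv2.imwrite('pics/s6.png',np.hstack([cv2.resize(a[0][130:250,220:320],(400,480),interpolation=2),cv2.resize(a[1],(400,480))]))"
```

```text
t 19.73 tcp fixture mm [ 51.3 -82.4 138.3] F [11.4  1.5 -4.6] w 0.0007 turn -0.0
```

View pics/s6.png

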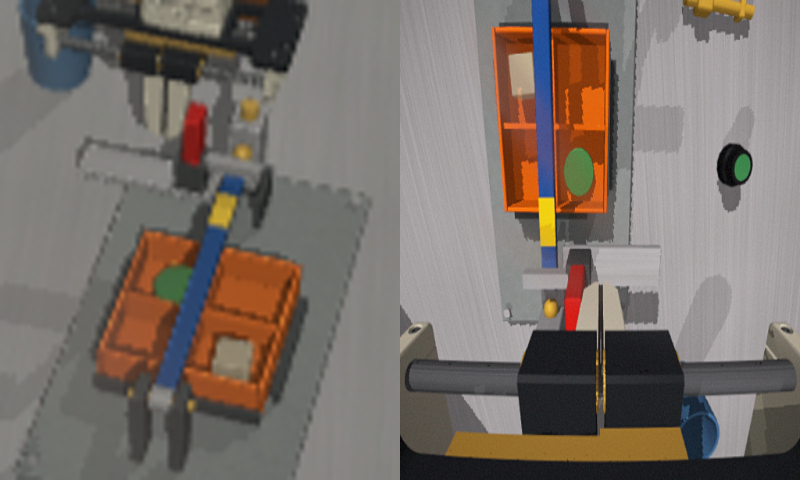

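The bolt now lies across the bar, with the red grip at (195,133) in the side crop. There is a hard stop at 11 N. I'll back off and check the grip position.

{"method": "carry_out", "body": {
  "slide": [
    [-0.3,0,0],
    [-0.5,0,0],
    [-0.5,0,0]
  ],
  "turn": [0,0,0]
}}

```text
time: 20.2
tool_pos: [0.5986, -0.123, 0.1386]
ee_rot: [179.4, -1.7, -9.4]
wrist_force: [17.0, -1.2, -8.0]
grip_width: 0.0003
```

{"method": "carry_out", "body": {
  "slide": [
    [1,0,0],
    [3,0,0],
    [5,0,-1],
    [6,0,-5],
    [6,-2,-9],
    [6,-7,-12],
    [6,-12,-13],
    [6,-17,-13],
    [6,-22,-13],
    [6,-27,-13],
    [6,-30,-13],
    [6,-30,-13]
  ],
  "turn": [0,0,0,0,0,0,0,0,0,0,0,0]
}}

```text
time: 21.7
tool_pos: [0.7023, 0.1675, 0.2659]
ee_rot: [179.3, -1.5, -9.2]
wrist_force: [-0.1, 0.5, -0.1]
grip_width: 0.0004
```

```bash
python3 -c "
from h import *
plan()
for n in('side','top'):
    a=snapshot(n)[:,:,::-1];cv2.imwrite('pics/%s9.png'%n,a);C=cam(n)
    h=cv2.cvtColor(a,cv2.COLOR_BGR2HSV);m=((h[...,0]<5)|(h[...,0]>174))&(h[...,1]>150)&(h[...,2]>60)
    x0,y0,x1,y1=(250,140,290,185) if n=='side' else (285,165,320,205);k=np.zeros_like(m);k[y0:y1,x0:x1]=1;y,x=np.nonzero(m&k)
    print(n,len(x),x.mean(),y.mean(),(1e3*Fx(onz(C,(x.mean(),y.mean()),.137 if n=='side' else .15))).round(1))
a=cv2.imread('pics/side9.png');b=cv2.imread('pics/top9.png')
cv2.imwrite('pics/s9.png',np.hstack([cv2.resize(a[130:250,220:320],(400,480),interpolation=2),cv2.resize(b[120:264,170:290+0],(400,480))]))"
```

```text
t 21.7 tcp fixture mm [106.2 221.  265.9] F [-0.2  0.5 -0.1] w 0.0004 turn 0.003
side 72 267.9583333333333 163.08333333333334 [ 30.1 -83.7 137. ]
top 46 295.0652173913044 193.3913043478261 [ 29.7 -81.2 150. ]
```

View pics/s9.png

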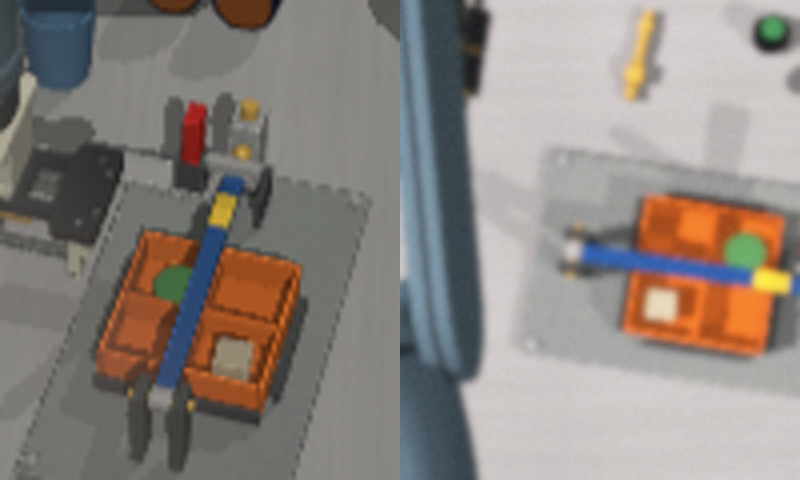

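The grip measures x≈30 mm in both views, against 33 at the end stop, so it is fully home within measurement error. The bar is unchanged, the tray and glass are in place, and the arm is clear. I'm handing the job in.

```bash
python3 -c "
from h import *
plan();print(order.finish_job())"
```

```text
t 21.8 tcp fixture mm [107.1 218.2 266.4] F [1.1 0.7 0.2] w 0.0005 turn -0.0
the job is handed in; nothing more can be done
None
```

The keeper bar is snapped home and the red lock is across it at its end stop. I handed the job in at 21.8 s with the arm clear of everything.

- **Bar:** I swung it over with closed fingers and pressed near the yellow patch. The force rose to about 12 N, fell to about 6 N at the snap, then turned hard. The last press peaked at 15 N, and I stopped there.
- **Hold check:** I let go before touching the lock. In the picture the patch stayed at about 0.045 rad, and a light touch found nothing above the pressed-down height, so the ball was holding the bar.
- **Lock:** I pushed the grip until it stopped hard, at 11 to 17 N. Two camera views afterwards put it at x≈30 mm, against 33 mm nominal for full travel. I put the 3 mm difference down to measurement error.
- **Surroundings:** In the last picture the tray, prism and lens were where they started. The other objects I could see looked unmoved. No check failed.
- **Unexplained:** While pressing past the ball I read a sideways force of up to 6 N, which I did not explain.

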